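# Sweep loose jar caps into the collecting tray

## Task

Clear the clean bench for the next culture: with the closed fingers, gently sweep the three loose white jar caps along the bench and in through the open side of the low grey collecting tray, until every cap lies fully inside it. Only push them: do not lift, squeeze or flick a cap. Leave the small capped vial that stands among them, the petri dish, the jar and the tube rack as they are, and finish clear of everything.

Things in the scene. Friction and masses are not known exactly. Their poses are not given: they have to be found in the camera images.
- cap1_center (a point): Loose white plastic jar cap, a ribbed flat-topped disc 40 mm in diameter (the ribs add under 1 mm) and 18 mm high, about 22 g, lying flat on the bench; one of three that are alike. The point is its centre, 9 mm above the bench. It slides when pushed from the side, low down.
- cap2_center (a point): Loose white plastic jar cap, a ribbed flat-topped disc 40 mm in diameter (the ribs add under 1 mm) and 18 mm high, about 22 g, lying flat on the bench; one of three that are alike. The point is its centre, 9 mm above the bench. It slides when pushed from the side, low down.
- cap3_center (a point): Loose white plastic jar cap, a ribbed flat-topped disc 40 mm in diameter (the ribs add under 1 mm) and 18 mm high, about 22 g, lying flat on the bench; one of three that are alike. The point is its centre, 9 mm above the bench. It slides when pushed from the side, low down.
- tray: Low grey plastic tray fixed to the bench, left of the work: three walls 25 mm high, 4 mm thick, and one open side facing roughly to the robot's right. Inside 110 mm deep (its x) by 210 mm wide (its y). The floor is level with the bench, no step. Origin: centre of the floor, at bench height. +x points into the tray: open side at x = -55 mm, back wall at +55 mm; side walls at y = -105 and +105 mm.
- vial_center (a point): Small glass vial with a white cap, 30 mm in diameter and 50 mm high, standing upright among the loose caps; it must be left standing where it is. The point is its centre, 25 mm above the bench.
- dish: Closed petri dish, 94 mm in diameter, 16 mm high, lying beyond the caps; to be left alone. Origin: centre of its underside.
- jar: Glass jar with a black cap, 64 mm in diameter, 85 mm high, standing beyond the caps; to be left alone. Origin: centre of its underside.
- rack: White tube rack full of capped tubes, fixed to the bench, 90 mm (its x) by 150 mm (its y), 87 mm high over the tube caps; to the far right of the work. Origin: centre of its underside.

How it is judged (in metres and radians):
At the end, for the whole second after the job is handed in: All three caps lie at rest fully inside the tray (cap centre at least 17 mm behind the line of the open side and between the walls, no higher than 20 mm: on the floor, not on a wall); vial, dish and jar stand upright within 15 mm of where they began (x of cap1_center in the frame of tray between -0.038 and 0.055 m and y of cap1_center in the frame of tray between -0.105 and 0.105 m and height (world z) of each of cap1_center, cap2_center, cap3_center below 0.02 m and linear speed of each of cap1, cap2, cap3 below 0.02 m/s and x of cap2_center in the frame of tray between -0.038 and 0.055 m and y of cap2_center in the frame of tray between -0.105 and 0.105 m and x of cap3_center in the frame of tray between -0.038 and 0.055 m and y of cap3_center in the frame of tray between -0.105 and 0.105 m and distance of each of vial_center, dish, jar from where it was at the start of the episode below 0.015 m and angle between each of vial_center, dish, jar's own z axis and vertical below 0.2 rad); the robot touches nothing.
It fails at once if a cap is lifted or carried (its centre rises above 28 mm) (height (world z) of any of cap1_center, cap2_center, cap3_center above 0.028 m).
It fails at once if a cap is pinched, squeezed or pressed hard (over 20 N from the fingers) (contact force between the fingers and cap1 above 20 N or contact force between the fingers and cap2 above 20 N or contact force between the fingers and cap3 above 20 N).
It fails at once if a cap is flicked or thrown (faster than 0.6 m/s) (linear speed of any of cap1, cap2, cap3 above 0.6 m/s).
It fails at once if the vial, dish or jar is moved by more than 15 mm, or tipped or lifted (distance of any of vial_center, dish, jar from where it was at the start of the episode above 0.015 m or angle between any of vial_center, dish, jar's own z axis and vertical above 0.3 rad).
It fails at once if the tube rack is pushed hard (over 10 N) (contact force between the arm and rack above 10 N).
It also fails if it takes over 72 s, if anything falls off the work surface, if the arm or the gripper's body presses on something with over 40 N, if the wrist force passes 120 N, or if a joint passes its speed limit or range.

## Robot

A 7-joint arm with a two-finger parallel gripper is mounted at the origin on the work surface. World frame = base frame: x ahead of the robot, y to its left, z up, the work surface at z = 0. Lengths are in m, angles in degrees, forces in N, time in s.
With the tool pointing down it reaches from about 0.425 to 0.875 m from the base axis. Payload 4.7 kg.
Tool frame: the origin (TCP) lies at the very end of the fingers, on their centre line; the grasp point (between the pads) lies 19 mm behind it; x points along the fingers, z is the direction in which the jaws open and shut, and the axes are right-handed (so a half turn about x gives the same grasp; the last joint's range is limited). The gripper opens to 87 mm and grips with 3 to 60 N. Pads are 19 mm wide; open, the fingers measure 117 mm over their backs; the gripper's body (75 mm by 190 mm) begins 51 mm behind the grasp point.
Start: joints at [70.938, 18.392, -4.016, 83.108, 1.295, 78.541, -3.26], TCP at [0.221, -0.611, 0.223] pointing down, gripper open.
Joint ranges: [-163.93, 163.93], [-17.29, 119.83], [-79.2, 71.16], [3.27, 140.29], [-89.18, 269.18], [5.43, 117.66], [-154.24, 154.24]. Speed limits (degrees/s): [147.25, 147.25, 180, 180, 180, 180, 180].

## Interface

Orientations are given as [roll, pitch, yaw] about the fixed x, y, z axes, in that order (R = Rz(yaw) Ry(pitch) Rx(roll)).
In Python, from cell import env gives the robot as it stands. The module is installed in compiled form; this text tells all that it offers.
- The arm moves only by the tool drive_tool, never from a script. Its argument "increments" is a list of rows, each a list of 2 entries, a list of its own where there are three numbers: the shift along the tool's x, y, z scaled (see below), then the turn, a rotation vector about the tool's x, y, z scaled (see below). In form: [[[dx, dy, dz], [wx, wy, wz]], ...]. A call has 1 to 10 rows; each row shifts and turns the commanded pose from where the row before left it, along the tool's axes as they then stand; what a row does not reach is not made up. The controller multiplies each number of a shift by 0.04 m and each number of a turn by 120 degrees. A row lasts 1/10 s, in which the tool goes at most 50 mm and 8.59 degrees, less where a joint would pass 70% of its speed; a pose out of reach is approached as far as the arm can. A call with a number of a shift or a turn outside -1 to 1 is refused whole. A call with a gripper value outside its range is refused whole. "hand" is the gripper's target within -1 to 1 (fully open at 1, half-way at 0, shut at -1), set as the call begins (left out, the last holds). The fingers move at their own pace and stop on an object; "squeeze" is the grip in N (left out, the last holds). Time passes only in rows, so rows that do not move let the fingers close. It gives the time, the measured TCP pose, the force and the opening at its end, in the units of the state.
- env.get_obs(): the state, without advancing time (a new reading comes with each control period).
- env.read_camera(name): name is "scene" or "top" or "wrist"; returns a dict with "frame" (480x640x3 uint8, red, green, blue), "fx", "fy", "cx", "cy" (pixels), "distortion" ([k1, k2, p1, p2, k3] as OpenCV has them; the pictures are not rectified), "R" (3x3) and "t" (3): a world point X has camera coordinates R X + t. Camera axes: x right, y down, z forward; pixel columns grow to the right and rows downward; lengths in m; the calibration is good to about 2 mm. A picture is of the moment at which its call begins. There is no depth.
- env.sign_off(): hands the job in, once; it reports no verdict.
The state is a dict: "time_s": time; "qpos": joint angles; "joint_velocities": joint speeds; "effort": joint torques, N m; "tool_pos": TCP position; "tool_rot": TCP orientation; "force": force on the tool from outside, world axes, zero at the start; "wrist_torque": the same for the moment, N m; "grip_width": finger opening in m.
Only numpy, scipy, OpenCV 4.12 (cv2) and the standard library are available. Lean on these libraries where they do the work, as an engineer would, in place of code of your own. Each camera call takes 0.05 s, during which the arm holds its last target.

## Working session

There is one attempt and no reset: what is moved stays moved. The work goes in short steps, Python scripts to look and compute and a tool call to move; the robot and the scene stay as the last step left them, time stands still between calls to the robot, and variables do not carry over. Pictures are saved under pics/ and viewed, and the job is handed in when it is done.

Besides the shell and the picture viewer there is one more tool, called after ">>>" by a JSON object that holds its "fn" and its "kwargs". drive_tool: Moves the arm, as the interface text tells. Shifts and turns lie within -1 to 1; 1 stands for 0.04 m of shift or 120 degrees of turn. Its arguments: {"type":"object","properties":{"increments":{"type":"array"},"hand":{"type":"number"},"squeeze":{"type":"number"}},"required":["increments"]}

```bash
mkdir -p pics; cat > h.py <<'E'
from cell import env
import cv2, numpy as np, json
def shot(n,f):
    c=env.read_camera(n); cv2.imwrite('pics/'+f+'.png',c['frame'][:,:,::-1])
    np.savez('pics/'+f+'.npz',**{k:np.array(c[k]) for k in c}); return c
def px2w(c,uv,z):
    K=np.array([[c['fx'],0,c['cx']],[0,c['fy'],c['cy']],[0,0,1]],float)
    p=cv2.undistortPoints(np.array(uv,float).reshape(-1,1,2),K,np.array(c['distortion'],float)).reshape(-1,2)
    R=np.array(c['R']);t=np.array(c['t']); C=-R.T@t
    out=[]
    for a in p:
        d=R.T@np.array([a[0],a[1],1]); out.append(C+d*(z-C[2])/d[2])
    return np.array(out)
def load(f): return dict(np.load('pics/'+f+'.npz'))
E
python3 - <<'E'
from h import *
shot('top','top0'); shot('scene','scene0')
c=load('top0'); print(c['R'],-c['R'].T@c['t']); print(env.get_obs())
E
```

```text
[[ 1.66319333e-02 -9.99861500e-01  6.00338878e-04]
 [-9.90787889e-01 -1.65617013e-02 -1.34406361e-01]
 [ 1.34397688e-01  1.64062914e-03 -9.90926117e-01]] [ 0.46953185 -0.02211326  1.18727144]
{'time_s': 0.1, 'qpos': array([70.93806052, 18.43414484, -4.01803422, 83.16796693,  1.29641078,
       78.54127685, -3.25994324]), 'joint_velocities': array([ 0.06106607, -0.10782767, -0.00386818, -0.15690505, -0.02249162,
       -0.03097758,  0.01436816]), 'effort': array([-6.04893958e-04, -4.92573738e+01, -4.05915650e-01, -3.13398886e+01,
       -6.41463208e-02,  3.95396759e-02,  8.97425775e-05]), 'tool_pos': array([ 0.22072579, -0.61084566,  0.22157833]), 'tool_rot': array([-176.44865005,   89.90174516,  113.42559836]), 'force': array([ 0.05216335, -0.16020316, -0.60293009]), 'wrist_torque': array([-0.03756912, -0.00629557,  0.03053417]), 'grip_width': 0.08682511868509246}
```

View pics/top0.png

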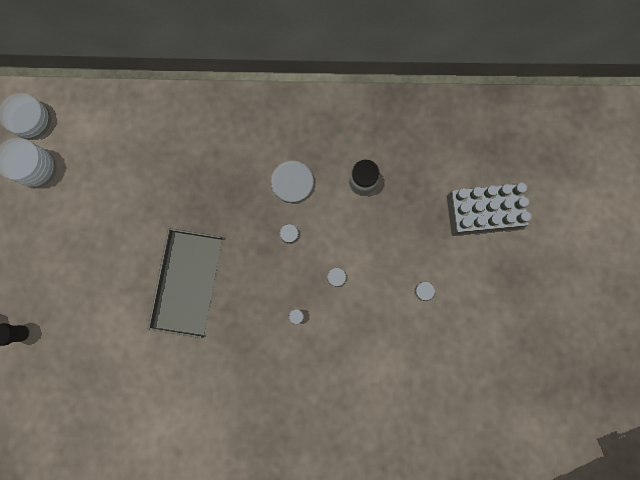

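View pics/scene0.png

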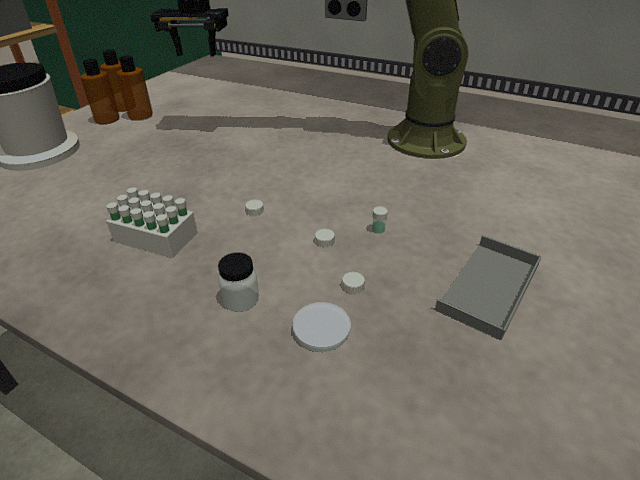

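The top view shows caps near (289,233), (337,277) and (426,291). The vial is at (297,317), the dish at (292,182), the jar at (365,175), and the tray spans (150–223, 230–337), opening to the right. I'll enlarge it to get exact positions.

```bash
python3 - <<'E'
from h import *
im=cv2.imread('pics/top0.png')
cr=im[150:350,140:340]; cv2.imwrite('pics/c1.png',cv2.resize(cr,(600,600),interpolation=cv2.INTER_CUBIC)[:, :])
cr=im[220:340,270:450]; cv2.imwrite('pics/c2.png',cv2.resize(cr,None,fx=4,fy=4,interpolation=cv2.INTER_CUBIC))
c=load('top0')
g=cv2.cvtColor(im,cv2.COLOR_BGR2GRAY)
_,b=cv2.threshold(g,135,255,0)
n,l,s,ce=cv2.connectedComponentsWithStats(b)
for i in range(1,n):
    if s[i,4]>60: print(s[i],ce[i],px2w(c,[ce[i]],0.018)[0],px2w(c,[ce[i]],0.05)[0])
E
```

```text
[   3   94   37   39 1119] [ 20.90080429 113.27613941] [0.89540901 0.65275088 0.018     ] [0.88375383 0.63428156 0.05      ]
[   0  138   38   41 1210] [ 18.07438017 158.87520661] [0.79208225 0.65007133 0.018     ] [0.78325486 0.63167533 0.05      ]
[ 272  161   41   40 1261] [291.54639175 180.7628866 ] [0.75447445 0.05310818 0.018     ] [0.74667629 0.05104956 0.05      ]
[517 183  10   9  66] [521.72727273 187.10606061] [ 0.74824253 -0.44933604  0.018     ] [ 0.74061493 -0.43764403  0.05      ]
[ 453  185   78   47 1918] [489.15537018 207.59906152] [ 0.70169215 -0.37773044  0.018     ] [ 0.69533851 -0.3679981   0.05      ]
[280 225  18  17 234] [288.5        232.82051282] [0.63908466 0.05688394 0.018     ] [0.63444442 0.05472199 0.05      ]
[328 268  18  18 244] [336.33196721 276.57377049] [ 0.54615671 -0.04791196  0.018     ] [ 0.54405968 -0.04720591  0.05      ]
[416 282  19  18 254] [425.27559055 290.58661417] [ 0.51955907 -0.23783326  0.018     ] [ 0.51818995 -0.23192955  0.05      ]
[289 310  14  14 145] [295.57931034 316.24137931] [0.46073626 0.03730778 0.018     ] [0.46097698 0.03568157 0.05      ]
```

View pics/c1.png

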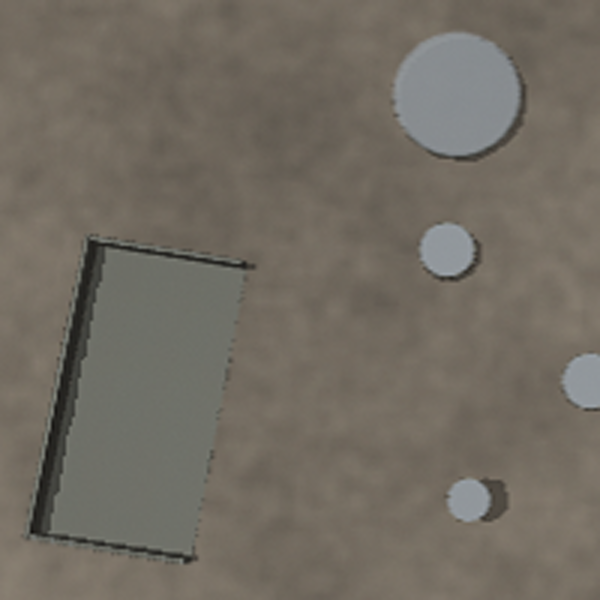

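View pics/c2.png

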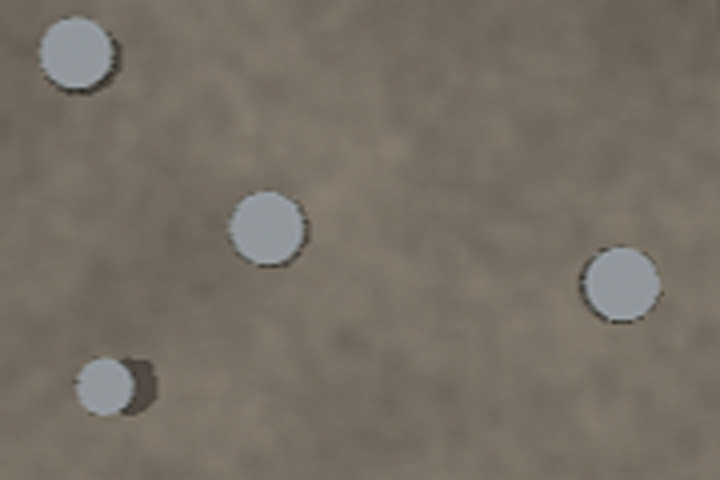

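```bash
cat >> h.py <<'E'
from scipy.spatial.transform import Rotation as Ro
def pose():
    o=env.get_obs(); return np.array(o['tool_pos']),Ro.from_euler('xyz',o['tool_rot'],degrees=True).as_matrix(),o
E
python3 - <<'E'
from h import *
c=load('top0')
f=lambda u,v:(140+u/3-.33,150+v/3-.33)
print('open edge z0',px2w(c,[f(245,268),f(193,555)],0))
print('wallends z25',px2w(c,[f(252,266),f(193,560)],0.025))
print('back corners z25',px2w(c,[f(90,237),f(32,535)],0.025))
print('jar',px2w(c,[(365.5,173)],0.085),'dish',px2w(c,[(291.6,181)],0.016))
print('rack base',px2w(c,[(457,235),(529,229),(451,190)],0.0))
p,R,o=pose(); print(p);print(R.round(3))
# wall measured from scene
s=load('scene0'); 
for uv,z in [((254,206),.018),((325,235),.018),((353,278),.018),((380,211),.05)]: print(px2w(s,[uv],z))
E
```

```text
open edge z0 [[0.62553098 0.20486833 0.        ]
 [0.41863461 0.23297664 0.        ]]
wallends z25 [[0.62377252 0.19515359 0.025     ]
 [0.41627824 0.2274387  0.025     ]]
back corners z25 [[0.64278362 0.31167979 0.025     ]
 [0.43189262 0.34018905 0.025     ]]
jar [[ 0.75714456 -0.10388325  0.085     ]] dish [[0.75443137 0.05310628 0.016     ]]
rack base [[ 0.64302495 -0.31162027  0.        ]
 [ 0.65891355 -0.46884351  0.        ]
 [ 0.7436357  -0.29990843  0.        ]]
[ 0.22072579 -0.61084566  0.22157833]
[[-0.001  0.94   0.34 ]
 [ 0.002  0.34  -0.94 ]
 [-1.    -0.    -0.002]]
[[ 0.52651144 -0.23238231  0.018     ]]
[[ 0.54960955 -0.04531049  0.018     ]]
[[0.63918838 0.05567071 0.018     ]]
[[0.4653446  0.03684542 0.05      ]]
```

Both cameras agree to a few mm. The tray's open edge runs from (0.626,0.205) to (0.419,0.233), which is 209 mm and matches the given size. I'll swing in at height with the fingers closed.

>>> {"fn": "drive_tool", "kwargs": {"increments": [[[0,0.9,0],[-0.028,0,0]],[[0,0.9,0],[-0.028,0,0]],[[0,0.9,0],[-0.028,0,0]],[[0,0.9,0],[-0.028,0,0]],[[0,0.9,0],[-0.028,0,0]],[[0,0.9,0],[-0.028,0,0]],[[0,0.9,0],[-0.028,0,0]],[[0,0.9,0],[-0.028,0,0]],[[0,0.9,0],[-0.028,0,0]],[[0,0.9,0],[-0.028,0,0]]], "hand": -1, "squeeze": 5}}

```text
time_s: 1.1
tool_pos: [0.5124, -0.4066, 0.2219]
tool_rot: [178.8, 89.9, 142.4]
force: [0.6, -1.0, 0.3]
grip_width: 0.0151
```

>>> {"fn": "drive_tool", "kwargs": {"increments": [[[0,0.9,0],[-0.028,0,0]],[[0,0.9,0],[-0.028,0,0]],[[0,0.9,0],[-0.028,0,0]],[[0,0.9,0],[-0.028,0,0]],[[0,0.9,0],[-0.028,0,0]],[[0,0.9,0],[-0.028,0,0]],[[0,0.9,0],[-0.028,0,0]],[[0,0.9,0],[-0.028,0,0]],[[0,0,0],[0,0,0]],[[0,0,0],[0,0,0]]]}}

```text
time_s: 2.1
tool_pos: [0.6312, -0.1473, 0.2221]
tool_rot: [-168.5, 90.0, -178.0]
force: [-0.2, 0.5, 0.1]
grip_width: 0.0003
```

```bash
cat >> h.py <<'E'
def plan(tgt,yaw=None):
    "tool-frame scaled shift totals; yaw=world angle (deg) wanted of tool y (turn done after shift)"
    p,R,o=pose(); d=R.T@(np.array(tgt)-p)
    a=np.degrees(np.arctan2(R[1,1],R[0,1])); 
    print('t',o['time_s'],'p',p.round(4),'yaw_y %.2f'%a,'tilt',R[2].round(4),'F',np.round(o['force'],1),'grip',o['grip_width'])
    print('scaled shift',(d/0.04).round(3),'turn about x', None if yaw is None else round(-(yaw-a)/120,4))
E
python3 - <<'E'
from h import *
plan([.65,.01,.1],110.3)
shot('wrist','w1')
E
```

```text
t 2.1 p [ 0.6312 -0.1473  0.2221] yaw_y 80.49 tilt [-1.e+00 -2.e-04 -8.e-04] F [-0.2  0.5  0.1] grip 0.0002560627593827397
scaled shift [ 3.053  3.957 -0.185] turn about x -0.2484
```

View pics/w1.png

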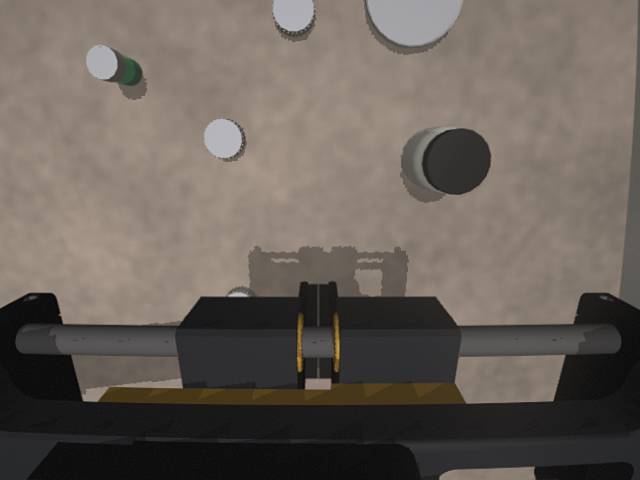

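The wrist view shows the closed fingers at (320,340), the jar at (455,160), and caps at (224,138) and (294,12), with the vial at (102,62). All of them are clear of the fingers. Next I'll line up behind the far cap.

```bash
python3 - <<'E'
from h import *
plan([.6535,.018,.10],110.3)
E
```

```text
t 2.15 p [ 0.6309 -0.1493  0.222 ] yaw_y 80.33 tilt [-1.e+00 -1.e-03 -9.e-04] F [-0.3 -0.1 -0.2] grip 0.0008763548947239385
scaled shift [ 3.047  4.22  -0.143] turn about x -0.2498
```

>>> {"fn": "drive_tool", "kwargs": {"increments": [[[0.4,0.8,-0.03],[0,0,0]],[[0.4,0.8,-0.03],[0,0,0]],[[0.45,0.8,-0.03],[0,0,0]],[[0.45,0.8,-0.03],[0,0,0]],[[0.45,0.8,-0.02],[0,0,0]],[[0.45,0.22,0],[-0.06,0,0]],[[0.45,0,0],[-0.06,0,0]],[[0,0,0],[-0.065,0,0]],[[0,0,0],[-0.065,0,0]],[[0,0,0],[0,0,0]]]}}

```text
time_s: 3.15
tool_pos: [0.6539, 0.0162, 0.0997]
tool_rot: [-168.8, 89.9, -148.7]
force: [-0.1, -0.1, 0.6]
grip_width: 0.0008
```

```bash
python3 - <<'E'
from h import *
plan([.6535,.018,.006],110.3)
c=shot('wrist','w2')
plan([.6535,.018,.006],110.3)
g=cv2.cvtColor(c['frame'],cv2.COLOR_RGB2GRAY)
_,b=cv2.threshold(g,150,255,0)
n,l,s,ce=cv2.connectedComponentsWithStats(b)
for i in range(1,n):
    if s[i,4]>200: print(s[i],ce[i],px2w(c,[ce[i]],0.018)[0])
E
```

```text
t 3.15 p [0.6539 0.0162 0.0997] yaw_y 110.18 tilt [-1.0e+00 -3.0e-04 -1.3e-03] F [-0.1 -0.1  0.6] grip 0.0007742484626020375
scaled shift [2.344 0.046 0.009] turn about x -0.001
t 3.2 p [0.654  0.0165 0.1   ] yaw_y 110.02 tilt [-1.e+00 -3.e-04 -9.e-04] F [ 0.8  0.8 -0.2] grip 0.000655010331053108
scaled shift [2.35  0.04  0.003] turn about x -0.0024
[  14  114   45   49 1672] [ 35.98145933 138.45215311] [0.43753695 0.02767811 0.018     ]
[ 294  170   55   54 2311] [320.73777585 196.35266119] [0.64136464 0.05736509 0.018     ]
[  402   194   120   116 10556] [462.28211444 250.61178477] [0.75559367 0.05597822 0.018     ]
[ 137  259   39   47 1392] [156.66810345 281.39224138] [ 0.54430562 -0.04844143  0.018     ]
```

View pics/w2.png

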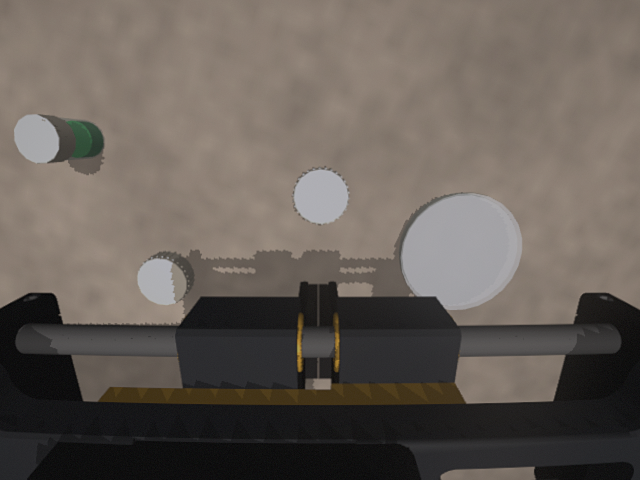

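Seen from the wrist, the cap at (321,196) is straight ahead of the fingers, and its position matches the top view to 2 mm. I'll lower and start pushing.

>>> {"fn": "drive_tool", "kwargs": {"increments": [[[0.6,0,0],[0,0,0]],[[0.6,0,0],[0,0,0]],[[0.6,0,0],[0,0,0]],[[0.35,0,0],[0,0,0]],[[0.15,0,0],[0,0,0]],[[0,0,0],[0,0,0]],[[0,0.15,0],[0,0,0]],[[0,0.15,0],[0,0,0]],[[0,0.15,0],[0,0,0]],[[0,0.15,0],[0,0,0]]]}}

```text
time_s: 4.2
tool_pos: [0.6458, 0.0421, 0.0093]
tool_rot: [-25.1, 89.9, -4.7]
force: [-0.5, -0.3, 0.3]
grip_width: 0.0009
```

```bash
cat >> h.py <<'E'
def look(tag,cam='top',thr=135,amin=60):
    c=shot(cam,tag); g=cv2.cvtColor(c['frame'],cv2.COLOR_RGB2GRAY); _,b=cv2.threshold(g,thr,255,0)
    n,l,s,ce=cv2.connectedComponentsWithStats(b)
    for i in range(1,n):
        w=px2w(c,[ce[i]],0.018)[0]
        if s[i,4]>amin and abs(w[1])<.36: 
            q=w[:2]-[.522,.218]; print(s[i],w[:2].round(4),'d %.3f s %.3f'%(q@[.135,.99],q@[.99,-.135]))
E
python3 - <<'E'
from h import *
look('w3','wrist',150,200); plan([.6535,.018,.006],110.3)
E
```

```text
[ 276  209   85   74 4279] [0.6339 0.0745] d -0.127 s 0.130
[ 452  276  132   49 4869] [0.7412 0.0812] d -0.106 s 0.235
[ 455  355  109   48 4546] [0.7581 0.0389] d -0.145 s 0.258
[  74  360   50   38 1237] [ 0.5468 -0.0393] d -0.251 s 0.059
t 4.25 p [0.6453 0.0436 0.0092] yaw_y 110.46 tilt [-1.e+00  6.e-04  8.e-04] F [-0.5  0.9  0.2] grip 0.00048716945403513227
scaled shift [ 0.078 -0.673 -0.031] turn about x 0.0014
```

View pics/w3.png

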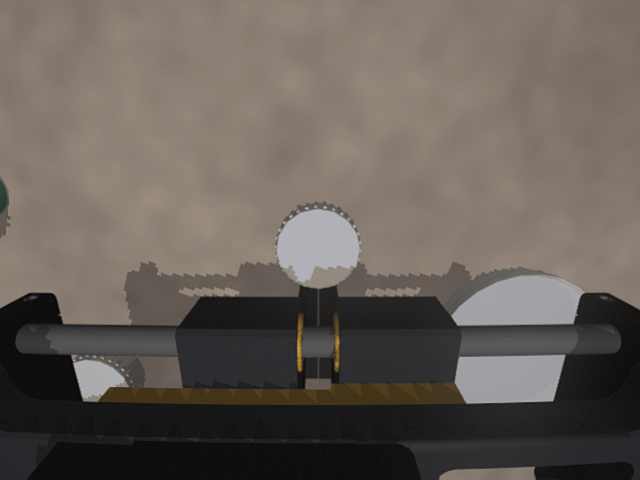

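The cap is now against the fingers and centred (318,248). Carry on pushing.

>>> {"fn": "drive_tool", "kwargs": {"increments": [[[0,0.2,0],[0,0,0]],[[0,0.25,0],[0,0,0]],[[0,0.3,0],[0,0,0]],[[0,0.3,0],[0,0,0]],[[0,0.3,0],[0,0,0]],[[0,0.3,0],[0,0,0]],[[0,0.3,0],[0,0,0]],[[0,0.3,0],[0,0,0]],[[0,0.2,0],[0,0,0]],[[0,0.1,0],[0,0,0]]]}}

```text
time_s: 5.25
tool_pos: [0.6097, 0.1382, 0.0086]
tool_rot: [87.9, 90.0, 108.3]
force: [-0.2, -0.1, 0.2]
grip_width: 0.0005
```

```bash
python3 - <<'E'
from h import *
look('w4','wrist',150,200); plan([.6535,.018,.006],110.3)
E
```

```text
[ 275  209   87   74 4340] [0.5978 0.1706] d -0.037 s 0.081
[440 467  95  13 985] [0.7475 0.0702] d -0.116 s 0.243
t 5.3 p [0.6097 0.1384 0.0086] yaw_y 110.44 tilt [-1.e+00  5.e-04  1.e-04] F [-0.4  0.1 -0.9] grip 0.0007611476302356753
scaled shift [ 0.063 -3.203 -0.024] turn about x 0.0012
```

View pics/w4.png

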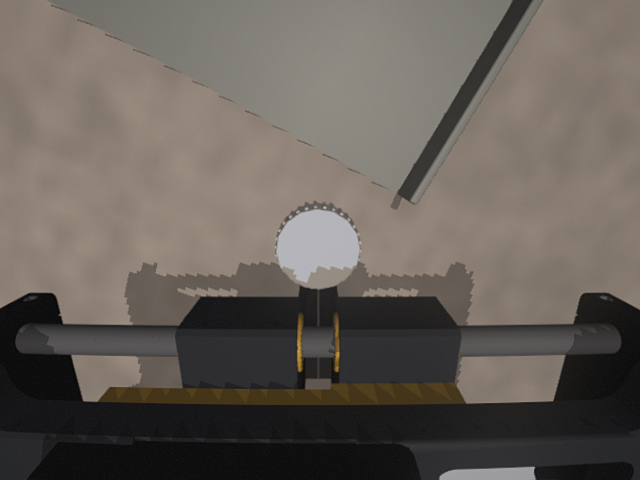

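The cap is tracking straight and will clear the tray's wall end (395,200). I'll push it well inside.

>>> {"fn": "drive_tool", "kwargs": {"increments": [[[0,0.2,0],[0,0,0]],[[0,0.35,0],[0,0,0]],[[0,0.4,0],[0,0,0]],[[0,0.4,0],[0,0,0]],[[0,0.4,0],[0,0,0]],[[0,0.4,0],[0,0,0]],[[0,0.4,0],[0,0,0]],[[0,0.35,0],[0,0,0]],[[0,0.25,0],[0,0,0]],[[0,0.15,0],[0,0,0]]]}}

```text
time_s: 6.3
tool_pos: [0.5637, 0.2619, 0.0085]
tool_rot: [93.6, 90.0, 114.0]
force: [0.9, -0.3, -1.1]
grip_width: -0.0001
```

>>> {"fn": "drive_tool", "kwargs": {"increments": [[[0,0.1,0],[0,0,0]],[[0,0,0],[0,0,0]],[[0,-0.3,0],[0,0,0]],[[0,-0.4,0],[0,0,0]],[[-0.5,0,0],[0,0,0]],[[-0.8,0,0],[0,0,0]],[[-0.8,0,0],[0,0,0]],[[0,0,0],[0,0,0]]]}}

```text
time_s: 7.1
tool_pos: [0.5767, 0.2371, 0.0974]
tool_rot: [-7.9, 89.5, 12.3]
force: [0.1, -0.2, 0.2]
grip_width: 0.0003
```

```bash
python3 - <<'E'
from h import *
look('t5'); look('w5','wrist',150,200)
# B behind
B=np.array([.546,-.048]);d=.08;s=-.035
T=np.array([.522,.218])+d*np.array([.135,.99])+s*np.array([.99,-.135])
v=(T-B);L=np.linalg.norm(v);v/=L;print(T,L,v,np.degrees(np.arctan2(v[1],v[0])))
st=B-v*.045;print(st);plan([*st,.1],np.degrees(np.arctan2(v[1],v[0])))
E
```

```text
[272  74  72   7 358] [0.994  0.0328] d -0.120 s 0.492
[ 271  161   42   41 1361] [0.7547 0.0533] d -0.132 s 0.253
[319 237  16  17  84] [ 0.6141 -0.0301] d -0.233 s 0.125
[327 248  49  46 925] [ 0.5611 -0.0785] d -0.288 s 0.079
[434 269  17  11  79] [ 0.5555 -0.2737] d -0.482 s 0.100
[470 281  22  17 126] [ 0.5247 -0.3498] d -0.562 s 0.079
[416 282  22  18 271] [ 0.5199 -0.238 ] d -0.452 s 0.060
[405 286  18  29 226] [ 0.4951 -0.2111] d -0.428 s 0.031
[   74   289   142   191 11967] [0.2703 0.3562] d 0.103 s -0.268
[446 292  14  10  63] [ 0.5069 -0.2966] d -0.512 s 0.055
[290 310  13  13 123] [0.4611 0.0365] d -0.188 s -0.036
[364 339  44  46 948] [ 0.3698 -0.159 ] d -0.394 s -0.100
[462 341  10  21 106] [ 0.3998 -0.3223] d -0.551 s -0.048
[436 364  17   9  77] [ 0.3597 -0.2756] d -0.511 s -0.094
[365 441  10   9  62] [ 0.202 -0.12 ] d -0.378 s -0.271
[ 284  139   61   58 2636] [0.5519 0.2952] d 0.080 s 0.019
[440 470  36  10 318] [0.7782 0.0757] d -0.106 s 0.273
[0.49815  0.301925] 0.3531814379677958 [-0.13548277  0.9907797 ] 97.78653713349996
[ 0.55209672 -0.09258509]
t 7.2 p [0.5741 0.2359 0.0932] yaw_y 110.19 tilt [-1.     -0.0014  0.0015] F [-0.3 -0.1  0.1] grip 0.0005521919399674286
scaled shift [-0.164 -7.517 -3.35 ] turn about x 0.1034
```

View pics/w5.png

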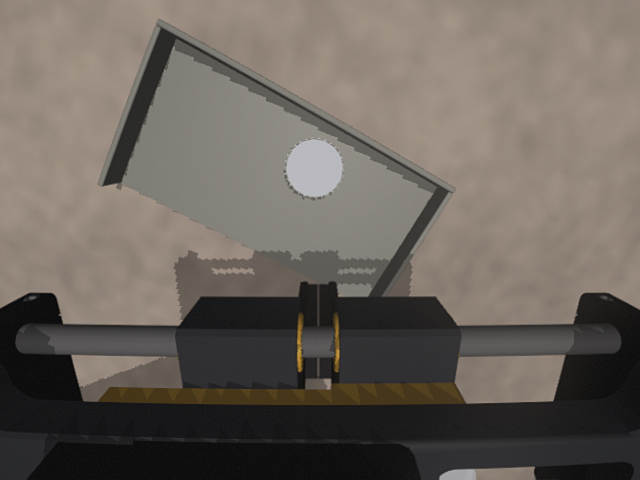

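View pics/t5.png

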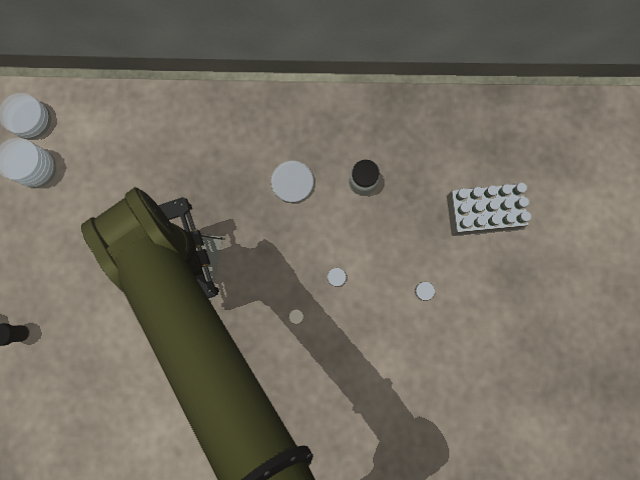

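Cap 1 is inside the tray at d=80 mm, s=19 mm; it shows at (314,168) in the wrist view. Nothing else has moved. Next is the middle cap.

>>> {"fn": "drive_tool", "kwargs": {"increments": [[[-0.1,-0.6,-0.3],[0,0,0]],[[-0.1,-0.9,-0.4],[0,0,0]],[[0,-0.9,-0.4],[0,0,0]],[[0,-0.9,-0.4],[0,0,0]],[[0,-0.9,-0.4],[0,0,0]],[[0,-0.9,-0.4],[0,0,0]],[[0,-0.9,-0.4],[0,0,0]],[[0,-0.9,-0.4],[0,0,0]],[[0,-0.6,-0.25],[0.05,0,0]],[[0,0,0],[0.053,0,0]]]}}

```text
time_s: 8.2
tool_pos: [0.5492, -0.0973, 0.0986]
tool_rot: [-155.1, 89.8, -147.9]
force: [0.2, -0.2, -0.3]
grip_width: 0.0006
```

>>> {"fn": "drive_tool", "kwargs": {"increments": [[[0,0,0],[0,0,0]],[[0,0,0],[0,0,0]]]}}

```text
time_s: 8.4
tool_pos: [0.5505, -0.0898, 0.0995]
tool_rot: [157.2, 89.9, 165.3]
force: [-0.1, 0.5, 0.1]
grip_width: 0.0005
```

```bash
python3 - <<'E'
from h import *
look('w6','wrist',150,200)
plan([.5521,-.0926,.008],97.8)
E
```

```text
[ 169   10   51   57 2252] [0.4511 0.0433] d -0.182 s -0.047
[ 577   44   63  121 5670] [0.7365 0.042 ] d -0.145 s 0.236
[ 296  171   55   55 2299] [ 0.5481 -0.0471] d -0.259 s 0.062
t 8.45 p [ 0.5508 -0.0893  0.0998] yaw_y 98.17 tilt [-1.0e+00  7.0e-04 -1.2e-03] F [ 0.8  0.9 -0.2] grip 0.0005658861433743496
scaled shift [ 2.295 -0.089  0.023] turn about x 0.0031
```

View pics/w6.png

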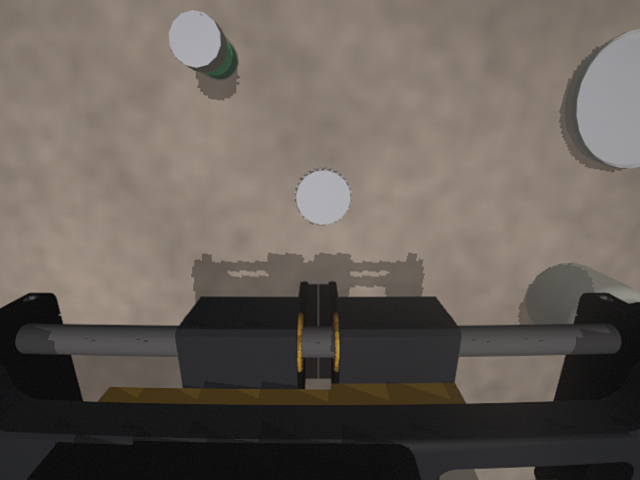

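The cap at (323,197) is about 2 mm right of the finger line, so I'll shift that much. The vial at (195,40) is well to the left of the path. Lower and push.

>>> {"fn": "drive_tool", "kwargs": {"increments": [[[0.6,0,0.05],[0,0,0]],[[0.6,0,0],[0,0,0]],[[0.6,0,0],[0,0,0]],[[0.35,0,0],[0,0,0]],[[0.1,0,0],[0,0,0]],[[0,0,0],[0,0,0]],[[0,0.15,0],[0,0,0]],[[0,0.15,0],[0,0,0]],[[0,0.15,0],[0,0,0]],[[0,0.15,0],[0,0,0]]]}}

```text
time_s: 9.45
tool_pos: [0.5503, -0.0651, 0.0112]
tool_rot: [-29.7, 89.9, -21.7]
force: [0.1, -0.4, 0.2]
grip_width: 0.0005
```

>>> {"fn": "drive_tool", "kwargs": {"increments": [[[0,0.2,0],[0,0,0]],[[0,0.3,0],[0,0,0]],[[0,0.4,0],[0,0,0]],[[0,0.4,0],[0,0,0]],[[0,0.4,0],[0,0,0]],[[0,0.4,0],[0,0,0]],[[0,0.4,0],[0,0,0]],[[0,0.4,0],[0,0,0]],[[0,0.4,0],[0,0,0]],[[0,0.3,0],[0,0,0]]]}}

```text
time_s: 10.45
tool_pos: [0.5292, 0.0794, 0.0105]
tool_rot: [106.2, 90.0, 114.3]
force: [0.0, -0.2, 0.9]
grip_width: 0.0006
```

```bash
python3 - <<'E'
from h import *
look('w7','wrist',150,200)
plan([.5521,-.0926,.008],97.8)
E
```

```text
[ 277  209   84   76 4428] [0.5246 0.113 ] d -0.104 s 0.017
t 10.5 p [0.529  0.0815 0.0107] yaw_y 98.24 tilt [-1.0e+00  1.9e-03  2.0e-04] F [-0.9  1.8 -0.2] grip 0.00014958255858250723
scaled shift [ 0.059 -4.391 -0.053] turn about x 0.0036
```

View pics/w7.png

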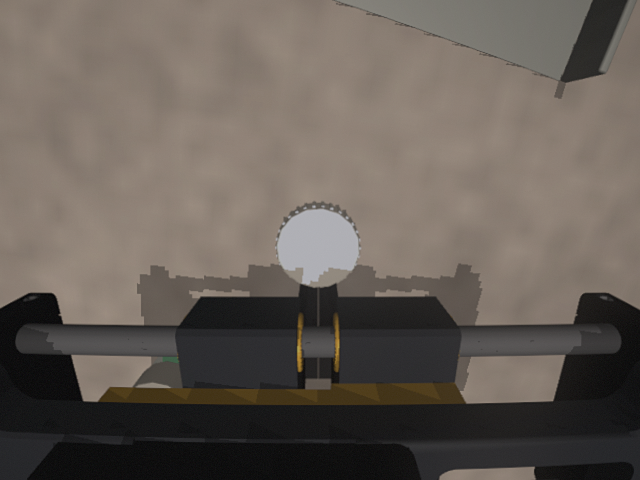

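>>> {"fn": "drive_tool", "kwargs": {"increments": [[[0,0.2,0],[0,0,0]],[[0,0.35,0],[0,0,0]],[[0,0.45,0],[0,0,0]],[[0,0.45,0],[0,0,0]],[[0,0.45,0],[0,0,0]],[[0,0.45,0],[0,0,0]],[[0,0.45,0],[0,0,0]],[[0,0.45,0],[0,0,0]],[[0,0.45,0],[0,0,0]],[[0,0.4,0],[0,0,0]]]}}

```text
time_s: 11.5
tool_pos: [0.5068, 0.2406, 0.0105]
tool_rot: [113.2, 90.0, 121.2]
force: [0.1, -0.3, 0.3]
grip_width: 0.0005
```

>>> {"fn": "drive_tool", "kwargs": {"increments": [[[0,0.3,0],[0,0,0]],[[0,0.2,0],[0,0,0]],[[0,0.15,0],[0,0,0]],[[0,0,0],[0,0,0]],[[0,-0.3,0],[0,0,0]],[[0,-0.4,0],[0,0,0]],[[-0.5,0,0],[0,0,0]],[[-0.8,0,0],[0,0,0]],[[-1,0,0],[0,0,0]],[[0,0,0],[0,0,0]]]}}

```text
time_s: 12.5
tool_pos: [0.5114, 0.2371, 0.1079]
tool_rot: [4.8, 89.5, 12.6]
force: [0.9, 0.1, -0.1]
grip_width: 0.0008
```

```bash
python3 - <<'E'
from h import *
look('w8','wrist',150,200)
B=np.array([.521,-.238]);d=.035;s=-.008
T=np.array([.522,.218])+d*np.array([.135,.99])+s*np.array([.99,-.135])
v=(T-B);L=np.linalg.norm(v);v/=L;print(T,L,v,np.degrees(np.arctan2(v[1],v[0])))
st=B-v*.045;print(st);plan([*st,.1],np.degrees(np.arctan2(v[1],v[0])))
E
```

```text
[168  47  52  35 711] [0.4122 0.3573] d 0.123 s -0.128
[100  90  32  50 516] [0.3575 0.3195] d 0.078 s -0.177
[  0 138  19  60 528] [0.2736 0.2736] d 0.021 s -0.253
[ 283  141   56   56 2335] [0.4989 0.2982] d 0.076 s -0.034
[ 356  156   54   55 2241] [0.5521 0.2951] d 0.080 s 0.019
[492 467  43  13 473] [0.7416 0.0286] d -0.158 s 0.243
[0.518805 0.25373 ] 0.4917348990309718 [-0.00446379  0.99999004] 90.25575702260139
[ 0.52120087 -0.28299955]
t 12.55 p [0.51   0.2363 0.1053] yaw_y 97.85 tilt [-1.0e+00 -2.0e-04  5.7e-03] F [ 1.   0.1 -0.4] grip 0.0006915966715023315
scaled shift [  0.127 -12.898  -1.495] turn about x 0.0633
```

View pics/w8.png

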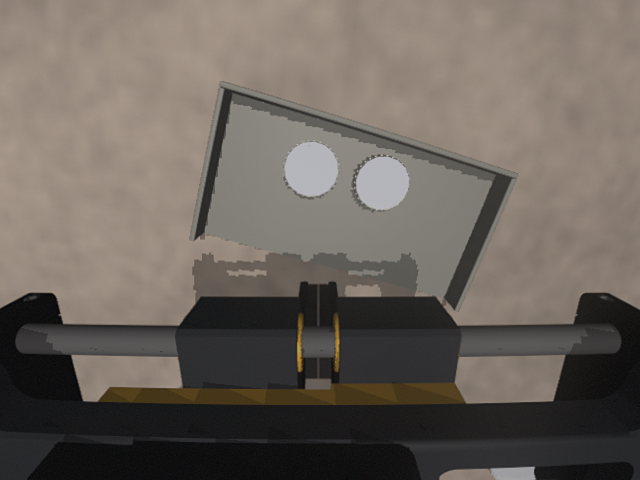

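Both caps lie in the tray at (311,169) and (382,183). Go for the last cap.

>>> {"fn": "drive_tool", "kwargs": {"increments": [[[0,-0.6,-0.07],[0,0,0]],[[0,-0.95,-0.11],[0,0,0]],[[0,-0.95,-0.11],[0,0,0]],[[0,-0.95,-0.11],[0,0,0]],[[0,-0.95,-0.11],[0,0,0]],[[0,-0.95,-0.11],[0,0,0]],[[0,-0.95,-0.11],[0,0,0]],[[0,-0.95,-0.11],[0,0,0]],[[0,-0.95,-0.11],[0,0,0]],[[0,-0.95,-0.11],[0,0,0]]]}}

```text
time_s: 13.55
tool_pos: [0.5146, -0.1339, 0.1013]
tool_rot: [178.1, 89.9, -174.0]
force: [1.0, -0.3, 0.7]
grip_width: 0.0005
```

>>> {"fn": "drive_tool", "kwargs": {"increments": [[[0,-0.95,-0.11],[0,0,0]],[[0,-0.95,-0.11],[0,0,0]],[[0,-0.95,-0.11],[0,0,0]],[[0,-0.9,-0.11],[0,0,0]],[[0,0,0],[0.063,0,0]],[[0,0,0],[0,0,0]],[[0,0,0],[0,0,0]]]}}

```text
time_s: 14.25
tool_pos: [0.5188, -0.2815, 0.1015]
tool_rot: [147.5, 89.9, 148.0]
force: [0.1, 0.3, -0.0]
grip_width: 0.0006
```

```bash
python3 - <<'E'
from h import *
look('w9','wrist',150,200)
plan([.5212,-.283,.009],90.3)
E
```

```text
[ 295  167   56   54 2318] [ 0.5212 -0.2366] d -0.450 s 0.061
[ 502  283  127   42 1432] [ 0.7117 -0.3168] d -0.504 s 0.260
t 14.3 p [ 0.5192 -0.2811  0.1018] yaw_y 90.63 tilt [-1.0e+00  8.0e-04 -1.3e-03] F [ 1.  -0.3  1.4] grip 0.0004212593728821577
scaled shift [ 2.32  -0.051  0.053] turn about x 0.0028
```

View pics/w9.png

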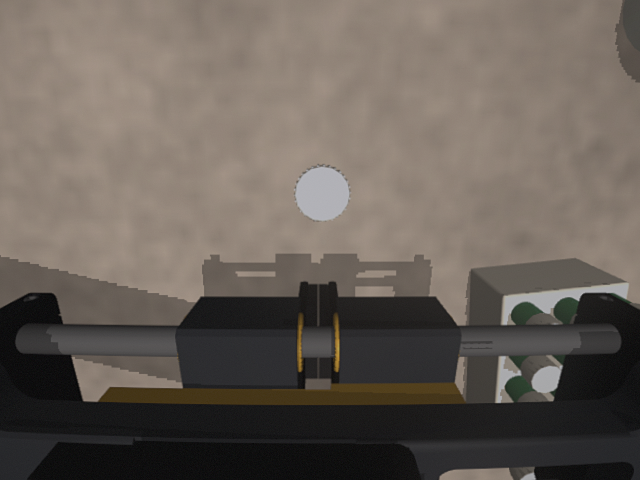

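The cap at (322,194) is lined up. The rack's left edge (470,270) is about 30 mm beyond the end of the gripper body. Lower and push.

>>> {"fn": "drive_tool", "kwargs": {"increments": [[[0.6,0,0.05],[0,0,0]],[[0.6,0,0],[0,0,0]],[[0.6,0,0],[0,0,0]],[[0.4,0,0],[0,0,0]],[[0.1,0,0],[0,0,0]],[[0,0,0],[0,0,0]],[[0,0.15,0],[0,0,0]],[[0,0.15,0],[0,0,0]],[[0,0.15,0],[0,0,0]],[[0,0.15,0],[0,0,0]]]}}

```text
time_s: 15.3
tool_pos: [0.522, -0.2574, 0.0112]
tool_rot: [-35.2, 89.9, -34.7]
force: [-0.0, -1.2, 0.1]
grip_width: 0.0007
```

>>> {"fn": "drive_tool", "kwargs": {"increments": [[[0,0.2,0],[0,0,0]],[[0,0.3,0],[0,0,0]],[[0,0.4,0],[0,0,0]],[[0,0.45,0],[0,0,0]],[[0,0.45,0],[0,0,0]],[[0,0.45,0],[0,0,0]],[[0,0.45,0],[0,0,0]],[[0,0.45,0],[0,0,0]],[[0,0.45,0],[0,0,0]],[[0,0.35,0],[0,0,0]]]}}

```text
time_s: 16.3
tool_pos: [0.5201, -0.0975, 0.0105]
tool_rot: [120.2, 90.0, 120.7]
force: [0.5, -0.2, -0.3]
grip_width: 0.0005
```

```bash
python3 - <<'E'
from h import *
look('w10','wrist',150,200)
plan([.519,.2247,.009],90.3)
E
```

```text
[109   0  66  18 854] [0.4478 0.0359] d -0.190 s -0.049
[ 276  209   85   75 4403] [ 0.5197 -0.0635] d -0.279 s 0.036
t 16.35 p [ 0.5202 -0.0949  0.0105] yaw_y 90.69 tilt [-1.0e+00  1.9e-03 -2.0e-04] F [-0.1  1.7  0.5] grip 0.00039911050157216693
scaled shift [0.054 7.99  0.067] turn about x 0.0032
```

View pics/w10.png

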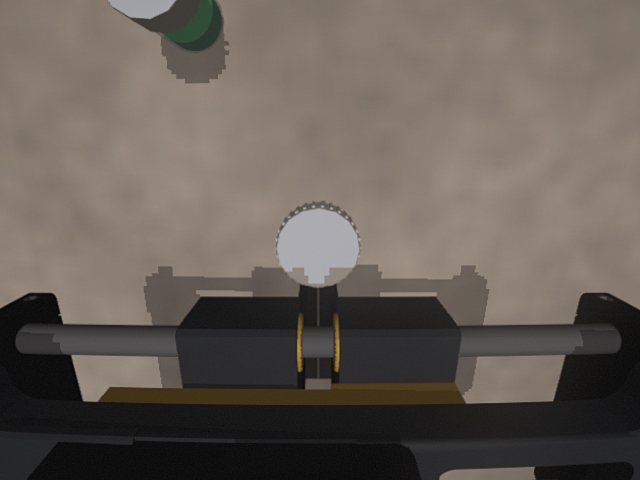

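The cap is centred, and the vial's near edge (222,20) leaves about 25 mm beside the path. Continue.

>>> {"fn": "drive_tool", "kwargs": {"increments": [[[0,0.2,0],[0,0,0]],[[0,0.35,0],[0,0,0]],[[0,0.45,0],[0,0,0]],[[0,0.45,0],[0,0,0]],[[0,0.45,0],[0,0,0]],[[0,0.45,0],[0,0,0]],[[0,0.45,0],[0,0,0]],[[0,0.45,0],[0,0,0]],[[0,0.45,0],[0,0,0]],[[0,0.35,0],[0,0,0]]]}}

```text
time_s: 17.35
tool_pos: [0.519, 0.0634, 0.0105]
tool_rot: [95.0, 90.0, 95.4]
force: [0.6, -1.2, -0.3]
grip_width: 0.0006
```

```bash
python3 - <<'E'
from h import *
look('w11','wrist',150,200)
plan([.519,.2247,.009],90.3)
E
```

```text
[ 275  209   86   74 4498] [0.5188 0.0971] d -0.120 s 0.013
t 17.4 p [0.519  0.0662 0.0107] yaw_y 90.60 tilt [-1.0e+00  2.1e-03  4.0e-04] F [-0.6  2.1  0.8] grip 0.0007073384433921328
scaled shift [0.051 3.962 0.043] turn about x 0.0025
```

View pics/w11.png

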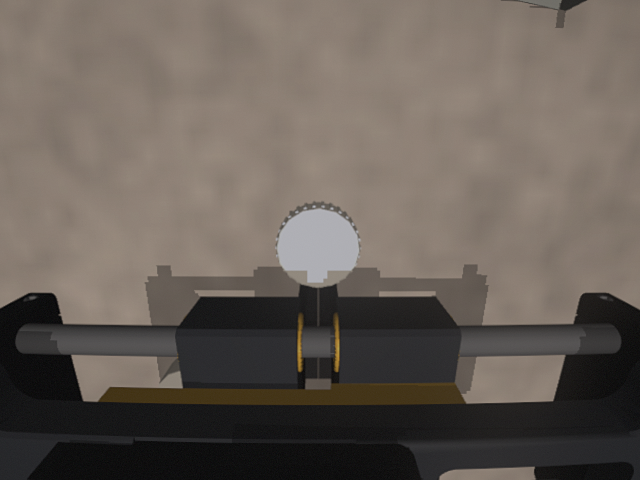

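The cap is still centred, with 3.95 units to go.

>>> {"fn": "drive_tool", "kwargs": {"increments": [[[0,0.2,0],[0,0,0]],[[0,0.35,0],[0,0,0]],[[0,0.45,0],[0,0,0]],[[0,0.45,0],[0,0,0]],[[0,0.45,0],[0,0,0]],[[0,0.45,0],[0,0,0]],[[0,0.45,0],[0,0,0]],[[0,0.45,0],[0,0,0]],[[0,0.35,0],[0,0,0]],[[0,0.2,0],[0,0,0]]]}}

```text
time_s: 18.4
tool_pos: [0.5178, 0.2155, 0.0105]
tool_rot: [105.6, 90.0, 106.1]
force: [-0.6, 0.3, -0.9]
grip_width: 0.0003
```

>>> {"fn": "drive_tool", "kwargs": {"increments": [[[0,0.1,0],[0,0,0]],[[0,0,0],[0,0,0]],[[0,-0.3,0],[0,0,0]],[[0,-0.4,0],[0,0,0]],[[-0.5,0,0],[0,0,0]],[[-0.8,0,0],[0,0,0]],[[-0.9,0,0],[0,0,0]],[[0,0,0],[0,0,0]]]}}

```text
time_s: 19.2
tool_pos: [0.5219, 0.1893, 0.1035]
tool_rot: [7.5, 89.5, 7.8]
force: [0.8, 1.1, 0.3]
grip_width: 0.0002
```

```bash
python3 - <<'E'
from h import *
look('w12','wrist',150,200)
plan([.519,-.1,.2],90.3)
E
```

```text
[ 254   67   61   63 2760] [0.499  0.2983] d 0.076 s -0.034
[ 334   73   58   62 2724] [0.5522 0.2953] d 0.081 s 0.019
[ 283  141   57   57 2413] [0.5176 0.2511] d 0.032 s -0.009
[ 524  355   41   47 1047] [0.7254 0.068 ] d -0.121 s 0.222
t 19.25 p [0.5204 0.1886 0.101 ] yaw_y 90.29 tilt [-1.     -0.      0.0053] F [-0.1  0.6 -1.4] grip 0.0005263519697031675
scaled shift [-2.474 -7.214 -0.058] turn about x -0.0001
```

View pics/w12.png

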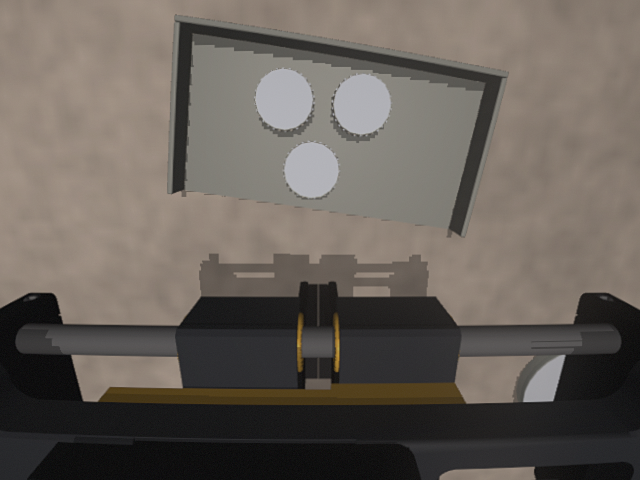

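All three caps are inside. The last one sits at d=32 mm against the 17 mm needed, and its near rim (312,198) is visibly behind the open edge. I'll back off upward and run a final check.

>>> {"fn": "drive_tool", "kwargs": {"increments": [[[-0.6,0,0],[0,0,0]],[[-0.9,0,0],[0,0,0]],[[-0.9,0,0],[0,0,0]],[[0,-0.7,0],[0,0,0]],[[0,-0.9,0],[0,0,0]],[[0,-0.9,0],[0,0,0]],[[0,-0.9,0],[0,0,0]],[[0,-0.7,0],[0,0,0]],[[0,0,0],[0,0,0]],[[0,0,0],[0,0,0]]]}}

```text
time_s: 20.25
tool_pos: [0.5186, 0.0245, 0.1933]
tool_rot: [176.6, 89.9, 176.9]
force: [0.2, 0.8, 0.3]
grip_width: 0.0006
```

```bash
python3 - <<'E'
from h import *
look('t13'); shot('scene','s13'); plan([.5,0,.2],90)
E
```

```text
[ 271  161   42   41 1334] [0.7544 0.0533] d -0.132 s 0.252
[168 263  18  19 259] [0.55   0.2944] d 0.079 s 0.017
[187 280  19  18 263] [0.5153 0.2505] d 0.031 s -0.011
[165 288  18  19 267] [0.4966 0.2975] d 0.075 s -0.036
[154 364  17  18 102] [0.3446 0.314 ] d 0.071 s -0.189
[141 374  15  11  81] [0.3265 0.3409] d 0.095 s -0.210
[130 389  16  24 159] [0.2828 0.3593] d 0.108 s -0.256
[ 121  398  104   69 3080] [0.2288 0.2965] d 0.038 s -0.301
[179 443  36  37 579] [0.1583 0.2312] d -0.036 s -0.362
[161 450  13  11  91] [0.1774 0.2934] d 0.028 s -0.351
[148 461  12  14  92] [0.1543 0.3173] d 0.049 s -0.377
t 20.35 p [0.5189 0.0268 0.1939] yaw_y 90.48 tilt [-1.0e+00  5.0e-04 -1.2e-03] F [-0.1  0.2  0.1] grip 0.00018346734163930022
scaled shift [-0.153 -0.666 -0.478] turn about x 0.004
```

View pics/t13.png

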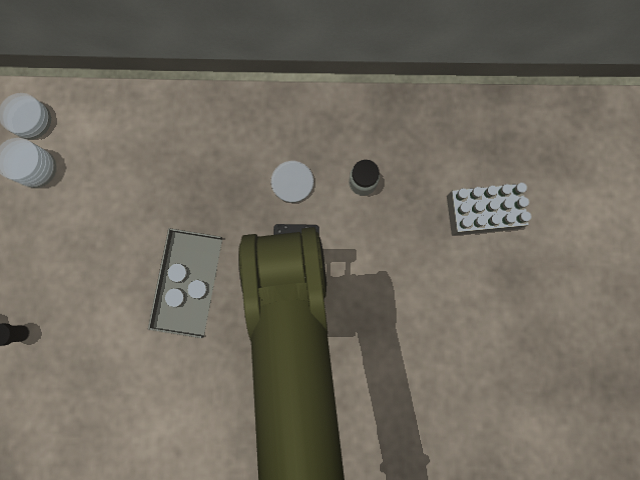

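View pics/s13.png

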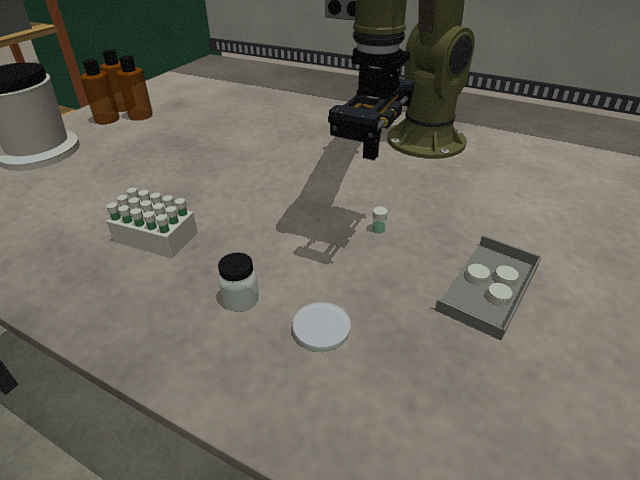

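The top view shows all three caps in the tray at (177,273), (197,289) and (174,297). In the scene view the vial still stands at (380,219), and the dish, jar and rack are at the same pixels as at the start. The gripper is clear at z = 0.19 m. Handing in.

```bash
python3 -c "
from cell import env
print(env.sign_off())"
```

```text
the job is handed in; nothing more can be done
None
```

I swept the three caps one at a time into the tray with the closed fingers, pushing low along the bench at no more than about 0.18 m/s. I handed the job in at about 20 s; sign-off gives no verdict.

- **Caps:** in the last top view they lie 79, 75 and 31 mm behind the open edge (17 mm needed). All are within 40 mm of the tray's mid-line, flat on the floor, and the wrist and top views agree to about 2 mm.
- **Other objects:** the dish measured the same as at the start to under 1 mm. In the scene view the vial, jar and rack stand upright where they were. The arm hid the vial in the last top view, so I checked it only in the scene view.
- **Robot:** it ended with the fingertips at z = 0.19 m, touching nothing. The force readings I took were about 2 N or less throughout, mostly noise.
- **Disagreement:** my first rough scene-camera readings of the cap positions differed from the top camera by up to about 9 mm. I used the top camera, which the wrist camera confirmed to 2–3 mm.

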